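# Dock the tube-block carrier under its gravity catch

## Robot

A 6-joint arm with a two-finger parallel gripper is mounted at the origin on a cart in front of the work surface, level with it; the furniture and walls round the work are solid. World frame = base frame: x ahead of the robot, y to its left, z up, the work surface at z = 0. Lengths are in m, angles in degrees, forces in N, time in s.
With the tool pointing down it reaches from about 0.325 to 0.9 m from the base axis. Payload 6.1 kg.
Tool frame: the origin (TCP) lies between the finger pads; the fingertips stand 8 mm ahead of it and the grasp point (between the pads) lies 11 mm behind it; z points along the fingers, y is the line along which they close (so a half turn about z gives the same grasp; the last joint's range is limited). The gripper opens to 87 mm and grips with 3 to 60 N. Pads are 19 mm wide; open, the fingers measure 117 mm over their backs; the gripper's body (75 mm by 190 mm) begins 51 mm behind the grasp point.
Start: joints at [65.082, 12.628, 87.462, -0, 79.91, -7.225], TCP at [0.19, 0.595, 0.231] pointing down, gripper open.
Joint ranges: [-170.65, 170.65], [-52.31, 119.04], [5.05, 147.46], [-71.25, 251.25], [11.57, 151.72], [-153.62, 153.62]. Speed limits (degrees/s): [147.25, 147.25, 172.46, 180, 180, 180].

## Interface

Orientations are given as [roll, pitch, yaw] about the fixed x, y, z axes, in that order (R = Rz(yaw) Ry(pitch) Rx(roll)).
In Python, from workcell import sense, snapshot, hand_in gives the robot as it stands.
- The arm moves only by the tool step_arm, never from a script. Its argument "deltas" is a list of rows, each a list of 3 entries, a list of its own where there are three numbers: the turn, a rotation vector about the tool's x, y, z scaled (see below), then the shift along the tool's x, y, z scaled (see below), then the opening, from 0 (shut) to 1 (fully open). A call has 1 to 8 rows; each row is the pose to reach, as a shift and turn from the pose commanded when the call began, along the tool's axes at that moment; what a row does not reach only later rows make up. The controller multiplies each number of a shift by 15 cm and each number of a turn by 45 degrees. A row lasts 1/8 s, in which the tool goes at most 62.5 mm and 10.7 degrees, less where a joint would pass 70% of its speed; a pose out of reach is approached as far as the arm can. A call with a number of a shift or a turn outside -1 to 1 is refused whole. A call with a gripper value outside its range is refused whole. The fingers move at their own pace and stop on an object; "squeeze" is the grip in N (left out, the last holds). Time passes only in rows, so rows that repeat a pose let the fingers close. It gives the time, the measured TCP pose, the force, the opening and the grip force at its end, in the units of the state.
- sense(): the state, without advancing time (a new reading comes with each control period).
- snapshot(name): name is "side" or "top"; returns a dict with "color" (384x512x3 uint8, red, green, blue), "vertical_fov" (degrees; the focal length in pixels is half the picture's height over the tangent of half this angle, whatever the lens; pixels are square), "cx", "cy" (the principal point, pixels), "R" (3x3) and "t" (3): a world point X has camera coordinates R X + t. Camera axes: x right, y down, z forward; pixel columns grow to the right and rows downward; lengths in m; the calibration is good to about 2 mm. A picture is of the moment at which its call begins. There is no depth.
- hand_in(): hands the job in; it is judged then, once.
The state is a dict: "time": time; "joint_pos": joint angles; "dq": joint speeds; "effort": joint torques, N m; "eef_pos": TCP position; "eef_rot": TCP orientation; "force": force on the tool from outside, world axes, zero at the start; "torque": the same for the moment, N m; "finger_gap": opening from 0.0 (shut) to 1.0 (fully open); "finger_force": force on a finger pad.
Only numpy, scipy, OpenCV 4.12 (cv2) and the standard library are available. Lean on these libraries where they do the work, as an engineer would, in place of code of your own. Each camera call takes 0.05 s, during which the arm holds its last target. There are 200 camera calls.

## Task

Take the tube-block carrier by its upright grip and slide it, sloped nose first, along the worktop into the docking frame so that its own nose lifts the hinged catch and the catch drops behind the nose; do not touch the catch with the gripper. Then, still holding the grip, pull the carrier back firmly enough to feel the catch bar take the load (some 6 to 10 newtons), and let go, leaving the carrier docked. Be gentle throughout: never ram or wrench the carrier against the frame or catch, and leave the small things round about where they stand.

Things in the scene. Friction and masses are not known exactly. Their poses are not given: they have to be found in the camera images.
- carrier: Loose grey sled, 156 x 62 mm, about 0.3 kg, flat on the worktop. Origin: centre of its underside; +x points to its sloped nose, z up. Deck 6 mm thick over the whole length (x -78 to 78 mm), bare from x = 29 to 56 mm. A square grey tube block (56 x 56 mm, top 40 mm above the underside) is fixed on it, centred on x = 1 mm. Nose in front, upright grip at the rear.
- carrier_grip (a point): Point in the middle of the carrier's grip, at carrier x = -54 mm, y = 0, z = 42 mm. The grip is an upright fin, 28 mm long along carrier x, 12 mm thick along y, its top 58 mm above the underside; the tube block begins 13 mm ahead of it.
- carrier_nose (a point): Top rear edge of the carrier's nose: carrier x = 56 mm, y = 0, z = 16 mm. The nose spans the full width: its top slopes up from 6 mm high at x = 78 mm (the front end) to 16 mm at x = 61 mm, is flat to x = 56 mm and ends there in an upright rear face 10 mm high, behind which the catch bar drops.
- dock: Fixed grey metal U-shaped frame, without a floor: the carrier slides on the worktop. Origin: on the worktop, on the channel's centre line, at the inner face of the rigid end stop (16 mm high); +x is the way in. A carrier against the stop has its origin at dock x = -78 mm; the catch drops 2 to 18 mm before that. Frame with catch: 112 mm wide.
- dock_mouth (a point): On the worktop between the near ends of the straight rails, dock x = -110 mm. Rails 8 mm high, inner faces at dock y = +/-33 mm (2 mm clear of the carrier each side), run from here to the end stop; outward of here they flare out to about +/-45 mm at dock x = -142 mm.
- catch: Steel bail hinged behind the end stop: two arms outside the rails and an 8 mm cross bar, down with its centre 12 mm high, clamped anywhere from dock x = -44 to -28 mm (setting not measured). Origin: on the hinge, dock x = 28 mm, 7 mm high; axes the dock's when down. Swings up only (+ turn about y, 0.11 to 0.15 rad on the nose's top); falls by its weight (about 1 N at the bar; 1 to 5 N push lifts it).
- oil_bottle: Bystander: small loose bottle with black cap, 25 mm wide, 43 mm tall, beside the dock; origin centre of underside.
- vial: Bystander: loose vial with white cap, 23 mm wide, 46 mm tall, on the other side of the dock; origin centre of underside.
- tape_roll: Bystander: loose roll of tape lying flat, 52 mm across, 18 mm tall, behind the dock's closed end; origin centre of underside.

How it is judged (in metres and radians):
On the way, in this order (a step that is already met when the one before it is completed fails the run):
1. the carrier's nose, in the channel, carries the lifted catch bar (angle between catch's own z axis and vertical above 0.08 rad and contact force between carrier and catch above 0.2 N and z of carrier in the frame of dock below 0.004 m and x of carrier in the frame of dock above -0.13 m), for 0.05 s.
2. the catch has dropped behind the nose (angle between catch's own z axis and vertical below 0.03 rad and x of carrier in the frame of dock above -0.099 m and z of carrier in the frame of dock below 0.004 m), for 0.1 s.
3. the held carrier is pulled back against the catch with more than 2 N (contact force between carrier and catch above 2 N and angle between catch's own z axis and vertical below 0.04 rad and contact force between the fingers and carrier above 1 N), for 0.1 s.
At the end, for the whole second after the job is handed in: The carrier lies flat on the worktop in the dock (underside within 3 mm of it, tilt under 0.04 rad), its origin no farther out than 99 mm from the end stop's face, the catch down behind its nose (within 0.04 rad of its rest), at rest and released (angle between each of catch, carrier's own z axis and vertical below 0.04 rad and x of carrier in the frame of dock above -0.099 m and z of carrier in the frame of dock below 0.003 m and linear speed of carrier below 0.01 m/s and contact force between the fingers and carrier below 0.1 N); the robot touches nothing.
It fails at once if the carrier is pressed against the frame with more than 20 N or against the catch with more than 16 N (contact force between carrier and dock above 20 N or contact force between carrier and catch above 16 N).
It fails at once if gripper or arm touches the catch (contact force between any of the fingers, the arm and catch above 0.5 N).
It fails at once if a bystander is moved by more than 15 mm (distance of any of oil_bottle, vial, tape_roll from where it was at the start of the episode above 0.015 m).
It also fails if it takes over 58 s, if anything falls off the work surface, if the arm or the gripper's body presses on something with over 40 N, if the wrist force passes 120 N, or if a joint passes its speed limit or range.

## Working session

There is one attempt and no reset: what is moved stays moved. The work goes in short steps, Python scripts to look and compute and a tool call to move; the robot and the scene stay as the last step left them, time stands still between calls to the robot, and variables do not carry over. Pictures are saved under pics/ and viewed, at most 10 in all, crops included, and the job is handed in when it is done.

Besides the shell and the picture viewer there is one more tool, called after ">>>" as name(argument=value, ...) on one line, values as JSON. step_arm: Moves the arm, as the interface text tells. Shifts and turns lie within -1 to 1; 1 stands for 15 cm of shift or 45 degrees of turn. Its arguments: {"type":"object","properties":{"deltas":{"type":"array"},"squeeze":{"type":"number"}},"required":["deltas"]}

```bash
mkdir -p pics; cat > h.py <<'E'
import numpy as np, cv2, pickle
from workcell import sense, snapshot, hand_in
def shot(n,f):
    s=snapshot(n); cv2.imwrite('pics/'+f+'.png',s['color'][:,:,::-1]); pickle.dump(s,open(f+'.pkl','wb')); return s
def ld(f): return pickle.load(open(f+'.pkl','rb'))
def cam(s):
    f=192/np.tan(np.radians(s['vertical_fov'])/2); R=np.array(s['R']);t=np.array(s['t'])
    return f,R,t
def ray(s,u,v):
    f,R,t=cam(s); return -R.T@t, R.T@np.array([(u-s['cx'])/f,(v-s['cy'])/f,1])
def onz(s,u,v,z):
    o,d=ray(s,u,v); return o+d*(z-o[2])/d[2]
def proj(s,X):
    f,R,t=cam(s); c=R@np.array(X)+t; return c[:2]/c[2]*f+[s['cx'],s['cy']]
def tri(s1,p1,s2,p2):
    A=np.zeros((3,3));b=np.zeros(3);L=[]
    for s,p in((s1,p1),(s2,p2)):
        o,d=ray(s,*p); d=d/np.linalg.norm(d); P=np.eye(3)-np.outer(d,d); A+=P;b+=P@o;L.append((P,o))
    X=np.linalg.solve(A,b); return X,[np.linalg.norm(P@(X-o)) for P,o in L]
E
python3 - <<'E'
from h import *
for n in('side','top'):
    s=shot(n,n+'0'); print(n,s['vertical_fov'],s['cx'],s['cy'],-np.array(s['R']).T@s['t'])
print(sense())
a=[cv2.imread(f'pics/{n}0.png') for n in('side','top')]
E
```

```text
side 52.227332261953045 253.6030455226467 196.9806192868782 [ 0.24206065 -0.54140116  0.61779549]
top 43.72700652554999 258.08153820679973 189.62132510706047 [0.37543065 0.10430232 1.40582154]
{'time': 0.1, 'joint_pos': array([ 6.50844866e+01,  1.26695606e+01,  8.75188086e+01, -1.28287137e-04,
        7.99096950e+01, -7.22598921e+00]), 'dq': array([-0.01385582, -0.08531472, -0.20191568,  0.00807189, -0.10454287,
       -0.01533132]), 'effort': array([ 5.69267322e-04, -4.95940411e+01, -3.88517010e+01,  7.00743101e-02,
        5.14958845e-02, -1.40054522e-05]), 'eef_pos': array([0.18969871, 0.59495319, 0.22956291]), 'eef_rot': array([-1.79902699e+02, -1.22095730e-02,  1.62310488e+02]), 'force': array([-0.12119129,  0.20333871, -0.77910689]), 'torque': array([ 0.00195514, -0.03203166, -0.0091727 ]), 'finger_force': 0.0, 'finger_gap': 0.9972496896416357}
```

View pics/side0.png

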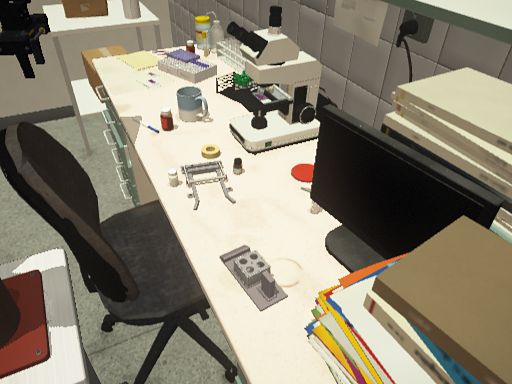

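View pics/top0.png

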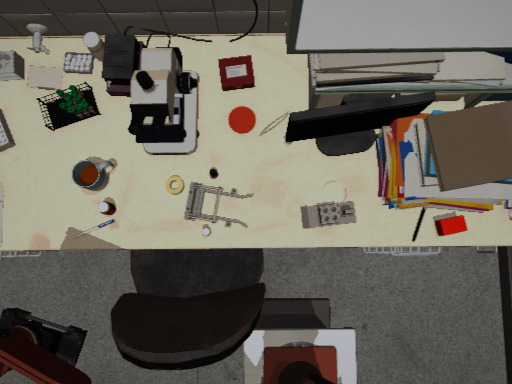

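```bash
python3 - <<'E'
from h import *
t=cv2.imread('pics/top0.png');s=cv2.imread('pics/side0.png')
a=cv2.resize(t[160:250,165:365],None,fx=4,fy=4,interpolation=cv2.INTER_CUBIC)
cv2.imwrite('pics/ta.png',a)
b=cv2.resize(s[135:315,150:300],None,fx=3.3,fy=3.3,interpolation=cv2.INTER_CUBIC)
cv2.imwrite('pics/sa.png',b)
E
```

```text
(no output)
```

View pics/ta.png

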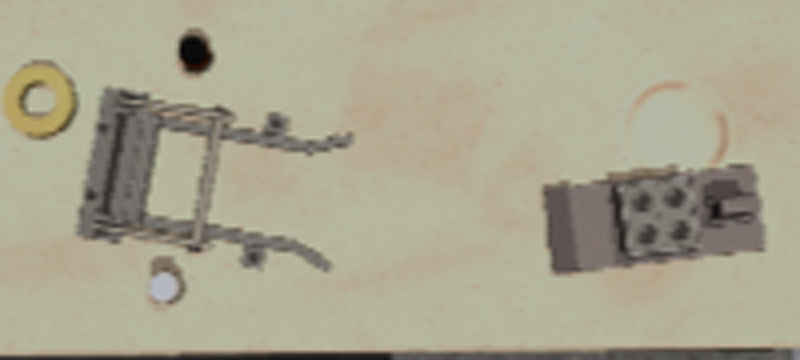

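View pics/sa.png

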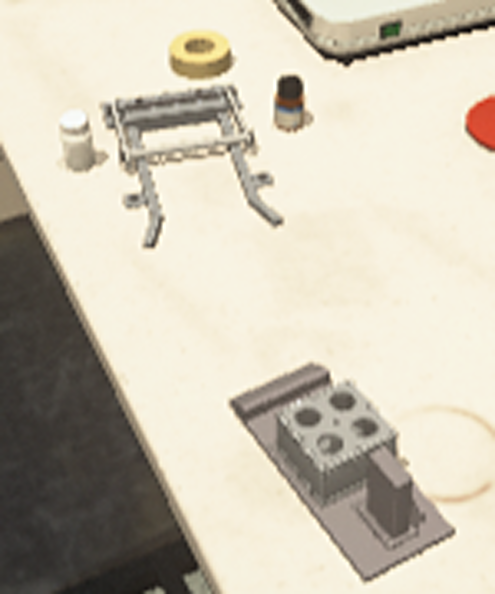

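```bash
cat >> h.py <<'E'
X0,Y0,K=.425,.335,1500
def rect(s,z,w=795,h=290):
    c=np.array([[0,0],[w,0],[w,h],[0,h]],np.float32)
    p=np.array([proj(s,[X0-r/K,Y0-q/K,z]) for q,r in c],np.float32)
    return cv2.warpPerspective(s['color'][:,:,::-1].copy(),cv2.getPerspectiveTransform(p,c),(w,h),flags=cv2.INTER_CUBIC)
def w2(q,r): return np.array([X0-r/K,Y0-q/K])
E
python3 - <<'E'
from h import *
ims=[]
for n in('top0','side0'):
    im=rect(ld(n),.006); 
    for z,lo,hi in((.006,480,795),):
        hsv=cv2.cvtColor(im,cv2.COLOR_BGR2HSV); m=((hsv[:,:,2]<175)&(hsv[:,:,1]<70)).astype(np.uint8)
        m[:,:lo]=0; m=cv2.morphologyEx(m,cv2.MORPH_OPEN,np.ones((5,5)))
        cs=max(cv2.findContours(m,0,2)[0],key=cv2.contourArea)
        (q,r),sz,a=cv2.minAreaRect(cs); print(n,w2(q,r),np.array(sz)/K,a,hsv[200,600],hsv[100,400])
        cv2.polylines(im,[cv2.boxPoints(((q,r),sz,a)).astype(int)],True,(0,0,255),1)
    ims.append(im)
for i in range(0,795,75): cv2.line(ims[0],(i,0),(i,4),(0,0,255),1)
cv2.imwrite('pics/rect.png',np.vstack(ims))
E
```

```text
top0 [ 0.308      -0.08966667] [0.15133333 0.20933333] 90.0 [23 11 96] [20 10 75]
side0 [ 0.30433333 -0.08966667] [0.144      0.20933333] 90.0 [ 0  9 54] [18 39 66]
```

View pics/rect.png

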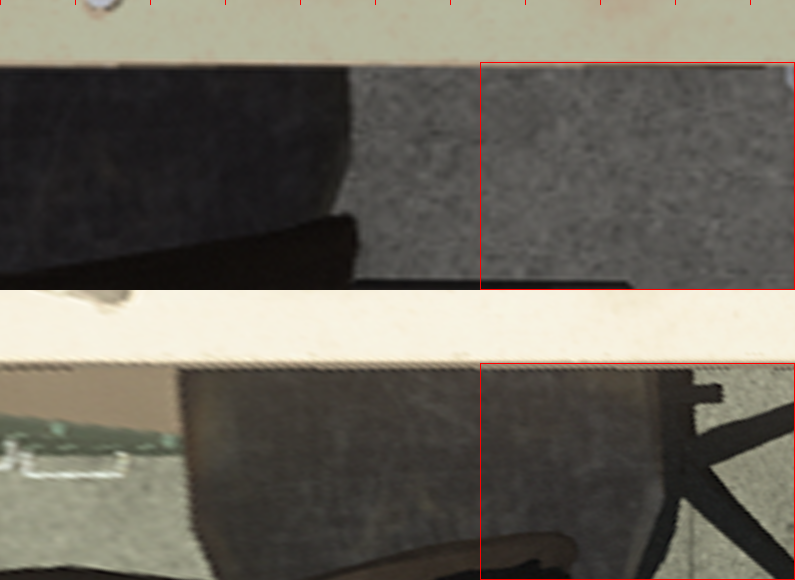

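```bash
sed -i 's/^X0,Y0,K=.425/X0,Y0,K=.585/' h.py
python3 - <<'E'
from h import *
ims=[]
for n in('top0','side0'):
    im=rect(ld(n),.006); 
    hsv=cv2.cvtColor(im,cv2.COLOR_BGR2HSV); b=im.astype(int)
    m=(b[:,:,0]>b[:,:,2]-22).astype(np.uint8); m&=(hsv[:,:,2]<170)
    m[:,:480]=0; m[250:]=0; m=cv2.morphologyEx(m,cv2.MORPH_OPEN,np.ones((7,7)))
    cs=max(cv2.findContours(m,0,2)[0],key=cv2.contourArea)
    (q,r),sz,a=cv2.minAreaRect(cs); print(n,w2(q,r),np.array(sz)/K,a)
    cv2.polylines(im,[cv2.boxPoints(((q,r),sz,a)).astype(int)],True,(0,0,255),1)
    ims.append(im)
for i in range(0,795,75): cv2.line(ims[0],(i,0),(i,4),(0,0,255),1)
cv2.imwrite('pics/rect2.png',np.vstack(ims))
E
```

```text
top0 [ 0.47693376 -0.09148983] [0.06380776 0.1586062 ] 84.20720672607422
side0 [ 0.47632791 -0.10193237] [0.05922043 0.11277477] 55.145545959472656
```

View pics/rect2.png

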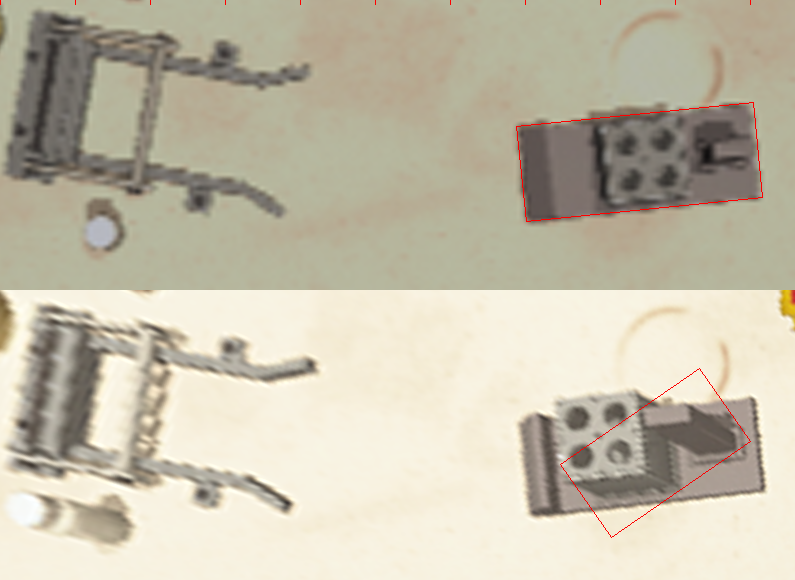

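```bash
cat >> h.py <<'E'
def rails(s,c0=170,c1=245,z=.008):
    g=rect(s,z).astype(float).mean(2); out=[]
    bg=np.median(g[100:150,c0:c1]); E=[[],[]]
    for c in range(c0,c1,3):
        col=g[:,c-1:c+2].mean(1); th=bg-25
        mid=int(125+0.12*(c-170))
        u=mid
        while col[u]>th and u>0:u-=1
        l=mid
        while col[l]>th and l<285:l+=1
        E[0].append((c,u+(th-col[u])/(col[u+1]-col[u]))); E[1].append((c,l-(th-col[l])/(col[l-1]-col[l])))
    for e in E:
        e=np.array(e); p=np.polyfit(e[:,0],e[:,1],1); r=e[:,1]-np.polyval(p,e[:,0]); k=abs(r)<2
        p=np.polyfit(e[k,0],e[k,1],1); out.append(p); print('slope',p[0],'at200',np.polyval(p,200),'rms',r.std())
    m=(out[0]+out[1])/2; a=np.arctan(m[0]); print('gap mm',(np.polyval(out[1],200)-np.polyval(out[0],200))*np.cos(a)/1.5,'yaw',90-np.degrees(a),'ctr@200',w2(200,np.polyval(m,200)))
    return m
E
python3 - <<'E'
from h import *
for n in('top0','side0'):
    s=ld(n); m=rails(s)
    # stop inner edge profile along centre line at z=16mm, and bar profile at z=12..16
    for z in(.016,):
        g=rect(s,z).astype(float).mean(2); p=[]
        for q in range(40,190,3):
            r=np.polyval(m,q); p.append(int(np.mean([g[int(r+k),int(q-k*m[0])] for k in range(-25,26)])))
        print(n,z,p)
E
```

```text
slope 0.19555095072814976 at200 77.60443134860611 rms 0.7777108403111539
slope 0.18666761841713767 at200 172.82799050581121 rms 1.3363014951339
gap mm 62.353915463138186 yaw 79.18070256339723 ctr@200 [0.50152253 0.20166667]
top0 0.016 [97, 75, 53, 54, 74, 98, 110, 109, 106, 102, 102, 107, 111, 112, 106, 94, 102, 136, 168, 176, 173, 173, 173, 172, 172, 173, 173, 172, 172, 172, 172, 172, 173, 165, 144, 124, 125, 131, 128, 136, 161, 173, 171, 170, 169, 168, 168, 168, 168, 167]
slope -0.011144704317085564 at200 85.3237476472807 rms 6.968654253218283
slope 0.18906209936117596 at200 176.73853545736125 rms 0.9570451493574015
gap mm 60.703472190949974 yaw 84.91642377950987 ctr@200 [0.49764591 0.20166667]
side0 0.016 [202, 177, 157, 144, 133, 115, 99, 95, 107, 131, 153, 171, 178, 172, 156, 136, 115, 99, 94, 96, 96, 92, 91, 106, 144, 190, 223, 240, 243, 242, 240, 239, 239, 237, 233, 228, 222, 212, 193, 168, 156, 163, 180, 186, 174, 160, 164, 190, 218, 235]
```

```bash
python3 - <<'E'
from h import *
for n in('top0','side0'):
    g=cv2.cvtColor(rect(ld(n),.008),cv2.COLOR_BGR2GRAY)
    L=cv2.createLineSegmentDetector(0,scale=.5).detect(g)[0][:,0]
    print(n)
    for a in L:
        d=a[2:]-a[:2]; l=np.hypot(*d)
        if l>38: print(a.round(0).astype(int),round(l),'ang',round(np.degrees(np.arctan2(d[1],d[0]))%90,1))
E
```

```text
top0
[103  44 160  31] 59 ang 77.4
[37 10 84 19] 48 ang 11.0
[147  67 106  60] 42 ang 9.6
[549 125 591 117] 43 ang 80.4
[129 194  86 177] 46 ang 20.7
[ 82 174  21 161] 62 ang 12.2
[613 214 527 223] 86 ang 84.0
[ 49 175  11 181] 38 ang 82.0
[191 182 243 179] 52 ang 86.5
[257  86 207  79] 50 ang 7.8
[ 91 166 132 156] 43 ang 75.9
[ 96  61  81 145] 86 ang 10.2
[524 221 516 125] 96 ang 84.9
[ 84  36 137  27] 53 ang 80.0
[ 14 114  26  49] 66 ang 10.1
[587 110 653 109] 66 ang 88.6
[689 205 607 211] 82 ang 85.4
[745 165 699 164] 46 ang 1.9
[278 218 243 196] 41 ang 33.2
[598 209 592 143] 66 ang 85.5
[753 127 755 167] 40 ang 87.7
[ 31 145  49  41] 105 ang 9.6
[687 128 702 164] 39 ang 67.9
[163  81 151 147] 67 ang 9.8
[ 51  85  40 151] 66 ang 9.5
[59 43 53 84] 42 ang 8.5
[544 131 554 211] 81 ang 83.5
[621  26 657   9] 39 ang 64.6
side0
[248 182 296 212] 57 ang 31.7
[ 21 169  85 180] 65 ang 9.3
[136  29 193  46] 59 ang 17.1
[757 111 767 201] 91 ang 83.6
[152 199  73 182] 81 ang 12.1
[ 47  29 139  40] 93 ang 6.4
[765 203 537 228] 230 ang 83.7
[677 115 751 109] 75 ang 84.8
[37 13 96 24] 60 ang 10.
[... 186 characters left out ...]
 735 139] 46 ang 28.3
[292 221 233 191] 66 ang 26.4
[553 131 562 219] 89 ang 83.9
[531 223 521 135] 89 ang 83.7
[559 114 638 100] 80 ang 80.3
[ 68 190  10 177] 59 ang 12.6
[106  67  90 153] 88 ang 10.4
[256  81 311  72] 56 ang 80.8
[651 136 689 132] 38 ang 84.4
[33 70 40 15] 55 ang 6.9
[183  62 222  69] 40 ang 10.1
[17 24 10 63] 39 ang 9.9
[760 193 751 111] 83 ang 83.5
[745 171 693 177] 53 ang 83.3
[551 215 541 129] 87 ang 83.7
[609 210 566 193] 47 ang 21.9
[129 179 143  85] 94 ang 8.6
[116 254  33 239] 84 ang 10.5
[625 213 757 198] 133 ang 83.5
[695 172 741 167] 46 ang 84.0
[678 157 683 201] 45 ang 83.7
[720 101 723  55] 46 ang 3.9
[532 131 541 213] 83 ang 83.5
[687  22 649  29] 38 ang 80.7
```

```bash
cat >> h.py <<'E'
from scipy.spatial.transform import Rotation as Ro
def go(p,yaw,verbose=1):
    s=sense(); R=Ro.from_euler('xyz',s['eef_rot'],degrees=True); T=Ro.from_euler('xyz',[180,0,yaw],degrees=True)
    print('t',round(s['time'],2),'pos',s['eef_pos'].round(4),'rot',s['eef_rot'].round(2),'F',s['force'].round(2),'gap',round(s['finger_gap'],3),'ff',round(s['finger_force'],2))
    print('turn',((R.inv()*T).as_rotvec(degrees=True)/45).round(3),'shift',(R.inv().apply(np.array(p)-s['eef_pos'])/.15).round(3))
E
python3 - <<'E'
from h import *
print(tri(ld('top0'),(349.4,211.6),ld('side0'),(268.5,276.8)))
go([.482,-.146,.15],96.3)
E
```

```text
(array([ 0.48088333, -0.14497676,  0.0539831 ]), [np.float64(0.0009751785550947704), np.float64(0.0009751785550947376)])
t 0.1 pos [0.1897 0.595  0.2296] rot [-1.7990e+02 -1.0000e-02  1.6231e+02] F [-0.12  0.2  -0.78] gap 0.997 ff 0.0
turn [-2.000e-03  1.000e-03  1.467e+00] shift [-3.358 -4.113  0.537]
```

>>> step_arm(deltas=[[[0,0,0],[-0.2,-0.25,0],1],[[0,0,0],[-0.41,-0.5,0],1],[[0,0,0],[-0.62,-0.75,0],1],[[0,0,0],[-0.82,-1,0],1]])

```text
time: 0.6
eef_pos: [0.2618, 0.4135, 0.2301]
eef_rot: [-180.0, -0.0, 162.3]
force: [0.3, -0.3, 0.6]
finger_gap: 1.001
finger_force: 0.0
```

>>> step_arm(deltas=[[[0,0,0],[-0.2,-0.25,0],1],[[0,0,0],[-0.41,-0.5,0],1],[[0,0,0],[-0.62,-0.75,0],1],[[0,0,0],[-0.82,-1,0],1]])

```text
time: 1.1
eef_pos: [0.3333, 0.2333, 0.2303]
eef_rot: [-180.0, 0.0, 162.3]
force: [0.3, -0.3, -0.3]
finger_gap: 1.002
finger_force: 0.0
```

>>> step_arm(deltas=[[[0,0,0.2],[-0.2,-0.25,0],1],[[0,0,0.4],[-0.41,-0.5,0],1],[[0,0,0.6],[-0.62,-0.75,0],1],[[0,0,0.8],[-0.82,-1,0],1]])

```text
time: 1.6
eef_pos: [0.4049, 0.053, 0.2304]
eef_rot: [180.0, -0.0, 126.0]
force: [0.4, 0.9, 0.4]
finger_gap: 0.998
finger_force: 0.0
```

```bash
python3 -c "
from h import *
go([.481,-.145,.10],96.3)"
```

```text
t 1.6 pos [0.4049 0.053  0.2304] rot [179.99  -0.   126.  ] F [0.35 0.89 0.44] gap 0.998 ff 0.0
turn [ 0.   -0.    0.66] shift [-1.366 -0.366  0.869]
```

>>> step_arm(deltas=[[[0,0,0.2],[-0.3,-0.08,0.1],1],[[0,0,0.4],[-0.6,-0.16,0.2],1],[[0,0,0.6],[-0.9,-0.24,0.3],1],[[0,0,0.66],[-1,-0.27,0.3],1],[[0,0,0.66],[-1,-0.27,0.3],1]])

```text
time: 2.22
eef_pos: [0.4608, -0.0906, 0.1854]
eef_rot: [-180.0, -0.0, 96.6]
force: [0.3, 0.3, 0.5]
finger_gap: 1.0
finger_force: 0.0
```

```bash
python3 -c "
from h import *
go([.481,-.145,.031],96.3)"
```

```text
t 2.23 pos [ 0.4608 -0.0906  0.1854] rot [-1.7996e+02 -4.0000e-02  9.6580e+01] F [0.31 0.34 0.55] gap 1.0 ff 0.0
turn [-0.001 -0.001  0.006] shift [-0.377  0.093  1.029]
```

>>> step_arm(deltas=[[[0,0,0.006],[-0.2,0.05,0.1],1],[[0,0,0.006],[-0.377,0.093,0.25],1],[[0,0,0.006],[-0.377,0.093,0.5],1],[[0,0,0.006],[-0.377,0.093,0.75],1],[[0,0,0.006],[-0.377,0.093,0.9],1],[[0,0,0.006],[-0.377,0.093,1],1],[[0,0,0.006],[-0.377,0.093,1],1]])

```text
time: 3.1
eef_pos: [0.4808, -0.1437, 0.0352]
eef_rot: [-179.9, -0.1, 96.4]
force: [0.4, 0.2, 1.0]
finger_gap: 0.994
finger_force: 0.0
```

```bash
python3 -c "
from h import *
go([.481,-.145,.031],96.3)
s=shot('side','side1');t=shot('top','top1')
a=cv2.resize(s['color'][230:320,205:305,::-1],None,fx=5,fy=5,interpolation=2)
b=cv2.resize(t['color'][180:250,280:380,::-1],None,fx=4,fy=4,interpolation=2)
c=np.zeros((450,900,3),np.uint8);c[:,:500]=a;c[:280,500:]=b
cv2.imwrite('pics/g1.png',cv2.resize(c,(800,400)))"
```

```text
t 3.1 pos [ 0.4808 -0.1437  0.0352] rot [-1.7993e+02 -5.0000e-02  9.6440e+01] F [0.37 0.18 1.04] gap 0.994 ff 0.0
turn [-0.001 -0.001  0.003] shift [-0.009  0.     0.028]
```

View pics/g1.png

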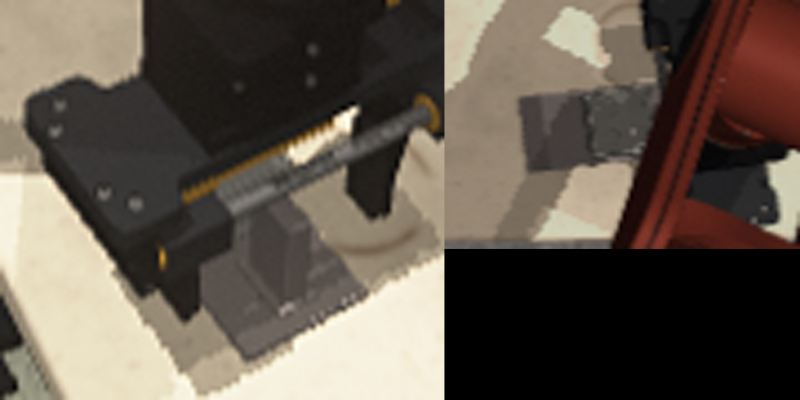

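>>> step_arm(deltas=[[[0,0,0],[0,0,0.01],0.3],[[0,0,0],[0,0,0.02],0.2],[[0,0,0],[0,0,0.02],0.15],[[0,0,0],[0,0,0.02],0.1],[[0,0,0],[0,0,0.02],0.05],[[0,0,0],[0,0,0.02],0],[[0,0,0],[0,0,0.02],0],[[0,0,0],[0,0,0.02],0]], squeeze=12)

```text
time: 4.2
eef_pos: [0.4813, -0.1449, 0.0325]
eef_rot: [180.0, 0.0, 96.3]
force: [0.2, -0.3, 0.1]
finger_gap: 0.172
finger_force: 0.0
```

```bash
python3 -c "
from h import *
go([.481,-.145,.031],96.3)
print(sense()['torque'])"
```

```text
t 4.2 pos [ 0.4813 -0.1449  0.0325] rot [180.     0.    96.34] F [ 0.22 -0.29  0.09] gap 0.172 ff 0.0
turn [0.    0.    0.001] shift [-0.001 -0.002  0.01 ]
[-0.1023105   0.0282406   0.02414387]
```

>>> step_arm(deltas=[[[0,0,0],[0,0,0],0],[[0,0,0],[0,0,0],0],[[0,0,0],[0,0,0],0],[[0,0,0],[0,0,0],0]], squeeze=12)

```text
time: 4.7
eef_pos: [0.4813, -0.1449, 0.0325]
eef_rot: [180.0, 0.0, 96.3]
force: [1.0, -0.0, -0.3]
finger_gap: 0.135
finger_force: 12.0
```

```bash
python3 -c "
from h import *
D=np.array([.513,.275]);e=np.array([.1736,.9848])
def at(xd): return np.r_[D+e*(xd-.054),.0315]
print(at(-.25))
go(at(-.25),80)"
```

```text
[ 0.4602256 -0.0243792  0.0315   ]
t 4.7 pos [ 0.4813 -0.1449  0.0325] rot [179.99   0.    96.34] F [ 1.   -0.04 -0.28] gap 0.135 ff 11.99
turn [0.    0.    0.363] shift [ 0.814 -0.051  0.007]
```

>>> step_arm(deltas=[[[0,0,0.02],[0.1,-0.006,0],0],[[0,0,0.07],[0.22,-0.012,0],0],[[0,0,0.13],[0.35,-0.02,0],0],[[0,0,0.19],[0.48,-0.03,0],0],[[0,0,0.25],[0.6,-0.04,0],0],[[0,0,0.31],[0.72,-0.045,0],0],[[0,0,0.363],[0.814,-0.051,0],0],[[0,0,0.363],[0.814,-0.051,0],0]])

```text
time: 5.7
eef_pos: [0.4599, -0.0236, 0.0325]
eef_rot: [-180.0, -0.0, 80.1]
force: [-1.0, 0.6, -0.1]
finger_gap: 0.14
finger_force: 12.0
```

```bash
python3 -c "
from h import *
D=np.array([.513,.275]);e=np.array([.1736,.9848])
go(np.r_[D+e*(-.16-.054),.0325],80)
s=shot('side','side2');t=shot('top','top2')
a=rect(s,.006);b=rect(t,.006)
cv2.imwrite('pics/g2.png',np.vstack([b,a]))"
```

```text
t 5.7 pos [ 0.4599 -0.0236  0.0325] rot [-1.7998e+02 -1.0000e-02  8.0100e+01] F [-0.98  0.63 -0.1 ] gap 0.14 ff 12.0
turn [-0.    -0.     0.002] shift [0.595 0.004 0.   ]
```

View pics/g2.png

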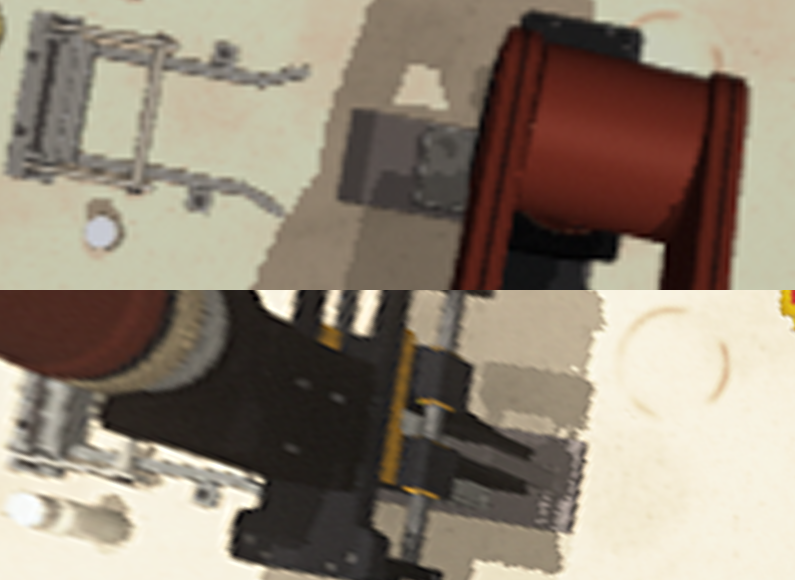

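```bash
python3 - <<'E'
from h import *
g=cv2.cvtColor(rect(ld('top2'),.006),cv2.COLOR_BGR2GRAY)
L=cv2.createLineSegmentDetector(0,scale=.5).detect(g)[0][:,0]
for a in L:
    d=a[2:]-a[:2]; l=np.hypot(*d)
    if l>25 and 320<a[0]<480 and 90<a[1]<230: print(a.round(1),round(l),'ang',round(np.degrees(np.arctan2(d[1],d[0]))%90,1))
# vertical profiles across the front part, background-relative
for q in(365,385,405): print(q,g[95:125:1,q-2:q+3].mean(1).astype(int),g[190:222,q-2:q+3].mean(1).astype(int))
E
```

```text
[395.  104.  427.  103.6] 32 ang 89.3
[350.9 107.1 378.9 109. ] 28 ang 3.9
[366.9 205.6 337.  201. ] 30 ang 8.9
[334.9 197.7 351.2 109.4] 90 ang 10.4
[321.  143.6 333.   92.5] 52 ang 13.2
[456.6 219.9 369.4 206.7] 88 ang 8.6
[407.2 117.1 462.8 124.3] 56 ang 7.4
[375.  111.5 406.9 113.3] 32 ang 3.2
365 [122 122 122 122 122 123 124 125 127 129 127 122 113 104  94  83  74  70
  68  65  62  61  61  61  61  61  61  61  61  61] [ 78  78  79  80  80  81  81  81  81  80  77  75  75  78  82  88  95 100
 103 103 103 102 102 102 102 101 101 100  99  99  99  99]
385 [122 122 120 120 119 118 118 118 119 120 122 122 123 124 124 121 116 109
 102  95  89  84  83  83  83  82  82  83  83  83] [ 60  60  60  60  60  60  60  61  61  61  61  61  61  61  60  59  58  61
  68  75  84  92  98 101 100  99  99 100 100 100 100 100]
405 [187 187 187 187 190 192 191 184 173 161 147 134 127 125 125 125 121 116
 111 107 102  98  96  94  92  90  88  86  85  84] [ 61  61  61  60  60  60  60  60  60  60  60  60  60  60  60  60  59  60
  62  64  65  68  73  79  85  91  96 100 101 102 101 102]
```

>>> step_arm(deltas=[[[0,0,0],[0.07,0.012,0],0],[[0,0,0],[0.14,0.012,0],0],[[0,0,0],[0.2,0.012,0],0],[[0,0,0],[0.24,0.012,0],0],[[0,0,0],[0.28,0.012,0],0],[[0,0,0],[0.32,0.012,0],0],[[0,0,0],[0.36,0.012,0],0],[[0,0,0],[0.39,0.012,0],0]])

```text
time: 6.8
eef_pos: [0.4722, 0.0333, 0.0325]
eef_rot: [-180.0, -0.0, 80.0]
force: [-0.2, -1.5, -1.3]
finger_gap: 0.138
finger_force: 12.0
```

```bash
python3 - <<'E'
from h import *
D=np.array([.513,.275]);e=np.array([.1736,.9848])
go(np.r_[D+e*(-.16-.054),.0325],80); print(sense()['torque'])
t=shot('top','top3')
b=rect(t,.006)
cv2.imwrite('pics/g3.png',cv2.resize(b[:240,:400],None,fx=2,fy=2,interpolation=2))
E
```

```text
t 6.8 pos [0.4722 0.0333 0.0325] rot [-180.     -0.     80.01] F [-0.19 -1.48 -1.3 ] gap 0.138 ff 12.0
turn [-0. -0.  0.] shift [ 0.207 -0.012  0.   ]
[-0.29813886  0.10493672 -0.00424864]
```

View pics/g3.png

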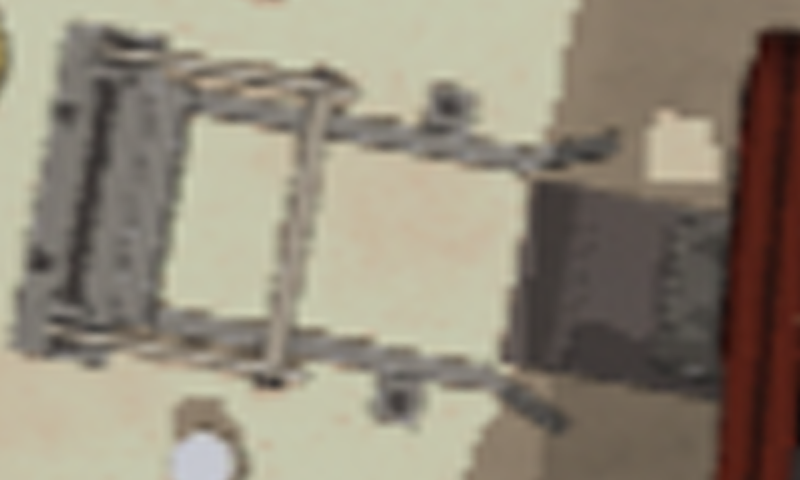

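>>> step_arm(deltas=[[[0,0,0],[0.05,0,0],0],[[0,0,0],[0.1,0,0],0],[[0,0,0],[0.14,0,0],0],[[0,0,0],[0.18,0,0],0],[[0,0,0],[0.22,0,0],0],[[0,0,0],[0.25,0,0],0],[[0,0,0],[0.28,0,0],0],[[0,0,0],[0.28,0,0],0]])

```text
time: 7.85
eef_pos: [0.4795, 0.0749, 0.0325]
eef_rot: [180.0, -0.0, 80.0]
force: [0.6, 0.6, -0.4]
finger_gap: 0.139
finger_force: 12.0
```

```bash
python3 - <<'E'
from h import *
D=np.array([.513,.275]);e=np.array([.1736,.9848])
go(np.r_[D+e*(-.1-.054),.0325],80); print(sense()['torque'])
E
```

```text
t 7.85 pos [0.4795 0.0749 0.0325] rot [ 1.800e+02 -4.000e-02  8.001e+01] F [ 0.56  0.55 -0.44] gap 0.139 ff 12.0
turn [ 0.    -0.001  0.   ] shift [ 0.326 -0.012  0.   ]
[ 0.06015726  0.03514501 -0.02005393]
```

>>> step_arm(deltas=[[[0,0,0],[0.03,0,0],0],[[0,0,0],[0.06,0,0],0],[[0,0,0],[0.09,0,0],0],[[0,0,0],[0.115,0,0],0],[[0,0,0],[0.14,0,0],0],[[0,0,0],[0.16,0,0],0],[[0,0,0],[0.18,0,0],0]])

```text
time: 8.72
eef_pos: [0.4841, 0.1011, 0.0325]
eef_rot: [-180.0, 0.0, 80.0]
force: [-0.2, -1.6, 0.3]
finger_gap: 0.137
finger_force: 12.0
```

>>> step_arm(deltas=[[[0,0,0],[0.02,0,0],0],[[0,0,0],[0.04,0,0],0],[[0,0,0],[0.05,0,0],0]])

```text
time: 9.1
eef_pos: [0.4854, 0.1083, 0.0325]
eef_rot: [-180.0, 0.0, 80.0]
force: [-0.5, -4.3, 0.4]
finger_gap: 0.139
finger_force: 12.0
```

>>> step_arm(deltas=[[[0,0,0],[0.015,0,0],0],[[0,0,0],[0.03,0,0],0],[[0,0,0],[0.045,0,0],0],[[0,0,0],[0.06,0,0],0]])

```text
time: 9.6
eef_pos: [0.487, 0.1173, 0.0325]
eef_rot: [-180.0, 0.0, 80.0]
force: [-1.2, -2.5, 1.2]
finger_gap: 0.136
finger_force: 12.0
```

```bash
python3 - <<'E'
from h import *
D=np.array([.513,.275]);e=np.array([.1736,.9848])
go(np.r_[D+e*(-.09-.054),.0325],80); print(sense()['torque'])
t=shot('top','top4')
b=rect(t,.006)
cv2.imwrite('pics/g4.png',cv2.resize(b[:240,:400],None,fx=2,fy=2,interpolation=2))
E
```

```text
t 9.6 pos [0.487  0.1173 0.0325] rot [-180.    0.   80.] F [-1.16 -2.51  1.16] gap 0.136 ff 11.99
turn [-0.  0.  0.] shift [ 0.106 -0.012  0.   ]
[-0.63365476  0.15550226  0.02295594]
```

View pics/g4.png

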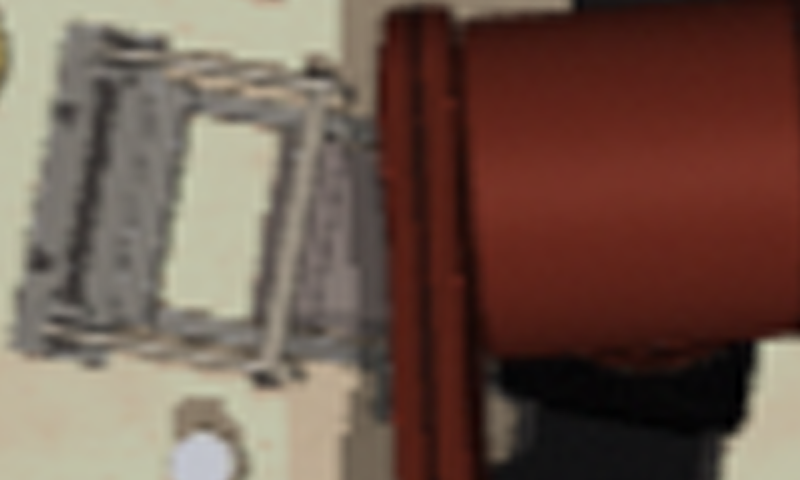

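>>> step_arm(deltas=[[[0,0,0],[0.014,0,0],0],[[0,0,0],[0.028,0,0],0],[[0,0,0],[0.042,0,0],0],[[0,0,0],[0.055,0,0],0]])

```text
time: 10.15
eef_pos: [0.4884, 0.1255, 0.0326]
eef_rot: [180.0, -0.0, 80.0]
force: [-1.2, -2.9, 0.5]
finger_gap: 0.139
finger_force: 12.0
```

>>> step_arm(deltas=[[[0,0,0],[0.01,0,0],0],[[0,0,0],[0.02,0,0],0],[[0,0,0],[0.03,0,0],0],[[0,0,0],[0.03,0,0],0]])

```text
time: 10.65
eef_pos: [0.4892, 0.13, 0.0325]
eef_rot: [180.0, -0.0, 80.0]
force: [-0.6, -1.1, -0.1]
finger_gap: 0.139
finger_force: 12.0
```

```bash
python3 - <<'E'
from h import *
D=np.array([.513,.275]);e=np.array([.1736,.9848])
go(np.r_[D+e*(-.09-.054),.0325],80); print(sense()['torque'])
t=shot('top','top5')
b=rect(t,.006)
cv2.imwrite('pics/g5.png',np.vstack([cv2.resize(b[:190,:210],None,fx=3,fy=3,interpolation=2)]))
E
```

```text
t 10.65 pos [0.4892 0.13   0.0325] rot [ 1.8e+02 -3.0e-02  8.0e+01] F [-0.6  -1.06 -0.1 ] gap 0.139 ff 12.0
turn [ 0.    -0.001  0.   ] shift [ 0.019 -0.012  0.   ]
[-0.25504378  0.05681368 -0.01081805]
```

View pics/g5.png

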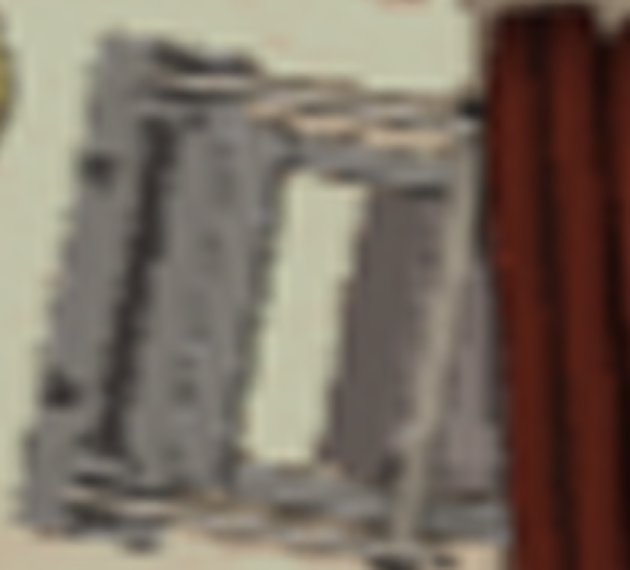

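>>> step_arm(deltas=[[[0,0,0],[0.012,0,0],0],[[0,0,0],[0.024,0,0],0],[[0,0,0],[0.034,0,0],0],[[0,0,0],[0.034,0,0],0]])

```text
time: 11.2
eef_pos: [0.4901, 0.135, 0.0325]
eef_rot: [-180.0, -0.0, 80.0]
force: [-0.3, -0.5, -1.3]
finger_gap: 0.137
finger_force: 12.0
```

```bash
python3 - <<'E'
from h import *
g=[]
for n in('top0','top4','top5',None):
    s=ld(n) if n else shot('top','top6')
    im=rect(s,.012).astype(float); m=.176; r0=125.2
    p=[np.mean([im[int(r0+m*(q-200)+k),int(q-k*m)].mean() for k in range(-25,26)]) for q in range(80,170,2)]
    print(n,np.array(p).astype(int))
    # bar line height cue: arms' bar end mark rows, upper dark knob near
print(sense()['force'].round(2))
E
```

```text
top0 [108 100  94  97 112 137 162 174 176 174 173 173 173 173 172 172 172 173
 173 173 173 172 172 173 173 172 173 173 173 166 154 138 124 121 128 131
 129 128 135 150 166 173 172 170 170]
top4 [117 108 101 104 120 146 173 185 187 185 184 184 184 184 184 184 184 184
 184 184 184 184 185 185 182 171 151 124  98  84  88 102 121 136 141 132
 115 101  99 105 109 107 102 101 106]
top5 [116 107 100 103 120 146 173 185 186 184 184 184 184 185 182 174 159 132
 106  89  86  88  89  89  89  88  90  92  95  99 107 117 130 138 137 127
 115 107 108 109 103  90  76  64  55]
None [116 107 100 103 120 146 172 185 186 186 184 179 165 143 113  93  86  87
  89  89  89  88  89  92  98 105 109 108 103  93  89  96 111 124 132 128
 111  88  73  66  61  52  45  42  40]
[ 0.38  0.08 -0.29]
```

>>> step_arm(deltas=[[[0,0,0],[0.008,0,0],0],[[0,0,0],[0.014,0,0],0],[[0,0,0],[0.014,0,0],0]])

```text
time: 11.62
eef_pos: [0.4904, 0.1369, 0.0326]
eef_rot: [-180.0, -0.0, 80.0]
force: [-0.3, -1.3, -0.1]
finger_gap: 0.137
finger_force: 12.0
```

>>> step_arm(deltas=[[[0,0,0],[-0.008,0,0],0],[[0,0,0],[-0.016,0,0],0],[[0,0,0],[-0.02,0,0],0],[[0,0,0],[-0.02,0,0],0]])

```text
time: 12.12
eef_pos: [0.4899, 0.1338, 0.0325]
eef_rot: [-180.0, -0.0, 80.0]
force: [-1.3, 1.0, -1.3]
finger_gap: 0.135
finger_force: 12.0
```

>>> step_arm(deltas=[[[0,0,0],[-0.004,0,0],0],[[0,0,0],[-0.008,0,0],0],[[0,0,0],[-0.01,0,0],0]], squeeze=25)

```text
time: 12.5
eef_pos: [0.4896, 0.1324, 0.0326]
eef_rot: [180.0, -0.0, 80.0]
force: [-0.7, 0.6, -0.6]
finger_gap: 0.132
finger_force: 25.0
```

>>> step_arm(deltas=[[[0,0,0],[-0.004,0,0],0],[[0,0,0],[-0.007,0,0],0],[[0,0,0],[-0.007,0,0],0]])

```text
time: 12.88
eef_pos: [0.4895, 0.1313, 0.0326]
eef_rot: [-180.0, -0.0, 80.0]
force: [-0.8, 0.7, -1.1]
finger_gap: 0.136
finger_force: 25.0
```

>>> step_arm(deltas=[[[0,0,0],[-0.003,0,0],0],[[0,0,0],[-0.006,0,0],0],[[0,0,0],[-0.006,0,0],0]])

```text
time: 13.25
eef_pos: [0.4894, 0.1312, 0.0325]
eef_rot: [180.0, -0.1, 80.0]
force: [1.3, 6.2, -2.0]
finger_gap: 0.132
finger_force: 25.0
```

```bash
python3 - <<'E'
from h import *
s=shot('top','top7')
im=rect(s,.012).astype(float); m=.176; r0=125.2
print(np.array([np.mean([im[int(r0+m*(q-200)+k),int(q-k*m)].mean() for k in range(-25,26)]) for q in range(80,170,2)]).astype(int))
go([0,0,0],80)
E
```

```text
[116 107 100 103 120 146 172 185 186 185 184 184 185 184 177 163 141 111
  92  86  88  89  89  89  88  89  92  98 105 108 108 108 113 125 138 141
 133 114  99  92  90  83  72  63  55]
t 13.3 pos [0.4894 0.1312 0.0325] rot [ 1.7999e+02 -8.0000e-02  8.0000e+01] F [ 0.23  5.77 -1.65] gap 0.138 ff 24.99
turn [ 0.    -0.002 -0.   ] shift [-1.429 -3.061  0.215]
```

>>> step_arm(deltas=[[[0,0,0],[-0.0015,0,0],0],[[0,0,0],[-0.0015,0,0],0],[[0,0,0],[-0.0015,0,0],0]])

```text
time: 13.68
eef_pos: [0.4893, 0.1312, 0.0325]
eef_rot: [180.0, -0.1, 80.0]
force: [1.2, 6.6, -2.5]
finger_gap: 0.133
finger_force: 25.0
```

>>> step_arm(deltas=[[[0,0,0],[0.005,0,0],0],[[0,0,0],[0.013,0,0],0],[[0,0,0],[0.018,0,0],0],[[0,0,0],[0.018,0,0],0]])

```text
time: 14.18
eef_pos: [0.4897, 0.1325, 0.0325]
eef_rot: [-180.0, 0.0, 80.0]
force: [0.3, -0.7, 0.6]
finger_gap: 0.134
finger_force: 25.0
```

>>> step_arm(deltas=[[[0,0,0],[0,0,0],0.25],[[0,0,0],[0,0,0],0.4],[[0,0,0],[0,0,0],0.5],[[0,0,0],[0,0,0],0.5],[[0,0,0],[0,0,0],0.5]])

```text
time: 14.8
eef_pos: [0.4897, 0.1329, 0.0325]
eef_rot: [-180.0, -0.0, 80.0]
force: [-0.3, 0.1, 1.5]
finger_gap: 0.491
finger_force: 0.0
```

>>> step_arm(deltas=[[[0,0,0],[0,0,-0.05],0.5],[[0,0,0],[0,0,-0.15],0.5],[[0,0,0],[0,0,-0.35],0.5],[[0,0,0],[0,0,-0.6],0.5],[[0,0,0],[0,0,-0.8],0.5],[[0,0,0],[-0.5,0,-1],0.5],[[0,0,0],[-1,0,-1],0.5],[[0,0,0],[-1,0,-1],0.5]])

```text
time: 15.8
eef_pos: [0.4638, -0.0172, 0.1847]
eef_rot: [179.8, 0.0, 79.9]
force: [-0.4, 1.2, -1.4]
finger_gap: 0.497
finger_force: 0.0
```

```bash
python3 - <<'E'
from h import *
s=shot('top','top8'); m=.176; r0=125.2
im=rect(s,.012).astype(float)
print(np.array([np.mean([im[int(r0+m*(q-200)+k),int(q-k*m)].mean() for k in range(-25,26)]) for q in range(80,170,2)]).astype(int))
go([0,0,0],80)
E
```

```text
[124 115 107 111 128 155 182 195 197 195 194 195 194 188 172 148 120  98
  92  93  95  95  95  94  95  99 105 113 117 113 104 100 108 128 147 151
 141 123 112 113 121 127 128 127 127]
t 15.85 pos [ 0.4636 -0.0194  0.1847] rot [1.7983e+02 1.5000e-01 7.9870e+01] F [ 1.8  -1.55  0.18] gap 0.5 ff 0.0
turn [ 0.004  0.003 -0.003] shift [-0.413 -3.069  1.223]
```

```bash
python3 -c "
from h import *
print(hand_in())"
```

```text
the job is handed in; nothing more can be done
None
```

The carrier is docked with the catch down behind its nose: the catch took about 6.6 N on the pull-back, and I then let go and handed in. The hand-in gave no verdict, and I viewed 11 pictures, one over the limit of 10.

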